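# Slide the decanter's slate board home against the oak cabinet

### The job

Without lifting or gripping anything, push the slate coaster board, with the decanter riding on it, along the shelf until its end edge sits flat against the side of the oak cabinet and its front edge is in line with the cabinet's front. Do not touch the decanter: it must stay standing in the middle of the board. Leave the tumblers, the jigger and the half-open lid as they are, and finish with the hand clear.

Things in the scene. Friction and masses are not known exactly. Their poses are not given: they have to be found in the camera images.
- board: Dark grey rectangular slate coaster board, 150 (its x) x 200 (its y) x 10 mm thick, 0.8 kg, square-edged, lying flat and loose on the shelf with the decanter on it. Origin at the centre of its underside, z up. Its +y end faces the cabinet and is the end edge that goes against it; its +x long side is its front edge, facing away from the robot. It starts 5 to 28 cm short of the cabinet and turned up to about 20 degrees. It slides with about 5 to 12 N.
- board_front_corner (a point): Lower corner of the board where its front edge (+x) meets the end edge that goes against the cabinet (+y): at (75, 100, 0) mm in the board's frame. At the end it lies at cabinet_corner.
- board_back_corner (a point): The other lower corner of that same end edge, at (-75, 100, 0) mm in the board's frame.
- cabinet: Small pale oak cabinet, fixed to the shelf: a box 160 deep (its x) x 200 wide (its y) x 130 mm high, standing on the left of the board, turned up to about 9 degrees. Origin at the centre of its underside, z up. Its front, with a drawer, brass knob (20 mm proud, in the middle) and brass lock plate, is its +x face, facing away from the robot; the flat upright side for the board is its -y face, 100 mm from the origin, straight down to the shelf.
- cabinet_corner (a point): Foot of the cabinet's upright edge where its front (+x) meets the side for the board (-y): at (80, -100, 0) mm in the cabinet's frame, at shelf height; its axes are the cabinet's.
- lid_edge (a point): Middle of the free edge of the cabinet's lid. The lid is 160 x 200 x 12 mm, hinged along the cabinet's back (-x) top rim, and stays half open by its stiff hinge, its free edge up and forward, at most 280 mm above the shelf. Not to be moved.
- decanter: Clear crystal ship's decanter with its stopper in, one piece, 207 mm tall over all, 0.6 kg, standing loose on the board within 10 mm of its middle. Origin at the centre of its underside, z up along its axis. Round base 98 mm across for the lowest 20 mm, tapering to 60 mm across at 60 mm up and a 31 mm neck from 110 mm up; stopper knob 46 mm across. Not to be touched.
- tumbler_a: Heavy clear glass tumbler, 82 mm across, 90 mm tall, standing on the shelf. Origin at the centre of its underside. Not to be moved.
- tumbler_b: Second tumbler, the same as tumbler_a. Not to be moved.
- jigger: Stainless steel double-cone jigger, 46 mm across, 90 mm tall, standing on the shelf. Origin at the centre of its underside. Not to be moved.

How it is judged:
By the outcome, as a careful person would: the job done as asked, in the order asked, and still so for the second after the job is handed in, with the robot touching nothing.
It also fails if it takes over 72 s, if anything falls off the work surface, if the arm or the gripper's body presses on something with over 40 N, if the wrist force passes 120 N, or if a joint passes its speed limit or range.

### The arm

A 6-joint arm with a two-finger parallel gripper is mounted at the origin on the work surface. World frame = base frame: x ahead of the robot, y to its left, z up, the work surface at z = 0. Lengths are in m, angles in rad, forces in N, time in s.
With the tool pointing down it reaches from about 0.35 to 0.975 m from the base axis. Payload 4.9 kg.
Tool frame: the origin (TCP) lies at the very end of the fingers, on their centre line; the grasp point (between the pads) lies 19 mm behind it; z points along the fingers, x is the direction in which the jaws open and shut, and the axes are right-handed (so a half turn about z gives the same grasp; the last joint's range is limited). The gripper opens to 85 mm and grips with 20 to 120 N. Pads are 22 mm wide; open, the fingers measure 114 mm over their backs; the gripper's body (76 mm by 85 mm) begins 54 mm behind the grasp point. The pads swing forward as they close: fully open they stand 13 mm farther back than shut.
Start: joints at [-1.304, 0.053, 1.613, -0, 1.476, -0.119], TCP at [0.235, -0.579, 0.231] pointing down, gripper open.
Joint ranges: [-3.01, 3.01], [-1.01, 2.22], [0.06, 2.58], [-1.02, 4.17], [0.09, 2.62], [-3.14, 3.14]. Speed limits (rad/s): [2.57, 2.57, 3.14, 3.14, 3.14, 3.14].

### API

Orientations are given as a unit quaternion [w, x, y, z].
In Python, from plant import manip, imaging gives the robot as it stands.
- The arm moves only by the shell command python3 -m pendant 'ROWS'. ROWS is JSON, a list that holds one entry, the list of rows, each a list of 7 numbers: the turn, a rotation vector about the world's x, y, z in units of pi rad (1.0 is pi rad), then the shift along the world's x, y, z in units of 250 mm (1.0 is 250 mm), then the opening, from 0 (shut) to 1 (fully open). In form: [[[ax, ay, az, tx, ty, tz, claw], ...]]. A call has 1 to 20 rows; each row shifts and turns the commanded pose from where the row before left it; what a row does not reach is not made up. A row lasts 1/8 s, in which the tool goes at most 62.5 mm and 10.7 degrees, less where a joint would pass 70% of its speed; a pose out of reach is approached as far as the arm can. A call with a number of a shift or a turn outside -1 to 1 is refused whole. A call with a gripper value outside its range is refused whole. The fingers move at their own pace and stop on an object; the grip force is fixed at half the most. Time passes only in rows, so rows that do not move let the fingers close. It gives the time, the measured TCP pose, the force and the opening at its end, in the units of the state.
- manip.state(): the state, without advancing time (a new reading comes with each control period).
- imaging.grab_frame(name): name is "scene" or "top"; returns a dict with "frame" (400x640x3 uint8, blue, green, red), "mtx" (3x3 intrinsics, pixels), "k1" (the pictures are not rectified: a ray, as slopes to the right and down, at radius r is drawn at 1 + k1 r^2 times it, then the intrinsics apply), "world_to_cam" (4x4, takes a point from world to camera coordinates). Camera axes: x right, y down, z forward; pixel columns grow to the right and rows downward; lengths in m; the calibration is good to about 2 mm. A picture is of the moment at which its call begins. There is no depth.
- manip.job_done(): hands the job in, once; it reports no verdict.
The state is a dict: "time": time; "joint_pos": joint angles; "joint_vel": joint speeds; "joint_efforts": joint torques, N m; "tool_pos": TCP position; "tool_rot": TCP orientation; "contact_force": force on the tool from outside, world axes, zero at the start; "ft_torque": the same for the moment, N m; "gripper_width": opening from 0.0 (shut) to 1.0 (fully open).
Only numpy, scipy, OpenCV 4.12 (cv2) and the standard library are available. Lean on these libraries where they do the work, as an engineer would, in place of code of your own. Each camera call takes 0.05 s, during which the arm holds its last target. There are 200 camera calls.

## Working session

There is one attempt and no reset: what is moved stays moved. The work goes in short steps, Python scripts to look and compute and a shell command to move; the robot and the scene stay as the last step left them, time stands still between calls to the robot, and variables do not carry over. Pictures are saved under pics/ and viewed, about 8 in all and at most 12, crops included, and the job is handed in when it is done.

```bash
ls; mkdir -p pics; python3 - <<'E'
from plant import manip, imaging
import cv2,numpy as np
for n in("scene","top"):
    f=imaging.grab_frame(n); cv2.imwrite(f"pics/{n}0.png",f["frame"]); print(n,np.round(f["mtx"],1).tolist(),f["k1"],np.round(f["world_to_cam"],3).tolist())
print(manip.state())
E
```

```text
pics
scene [[435.7, 0.0, 324.4], [0.0, 435.7, 199.1], [0.0, 0.0, 1.0]] -0.09204488126840696 [[-0.047, 0.999, 0.016, 0.074], [0.536, 0.039, -0.843, -0.179], [-0.843, -0.031, -0.538, 1.661], [0.0, 0.0, 0.0, 1.0]]
top [[464.6, 0.0, 320.3], [0.0, 464.6, 200.4], [0.0, 0.0, 1.0]] -0.06287400089390073 [[-0.013, -1.0, -0.019, -0.03], [-0.991, 0.015, -0.131, 0.526], [0.132, 0.017, -0.991, 1.223], [0.0, 0.0, 0.0, 1.0]]
{'time': 0.1, 'joint_pos': array([-1.30396910e+00,  5.32646872e-02,  1.61415358e+00, -1.67636015e-05,
        1.47601317e+00, -1.19008928e-01]), 'joint_vel': array([-0.00108194, -0.0011065 , -0.00457281, -0.000414  , -0.00106299,
        0.00091308]), 'joint_efforts': array([ 1.08624827e-03, -3.94905567e+01, -3.71362638e+01, -4.66359393e-05,
        3.89548339e-03, -1.53214290e-05]), 'tool_pos': array([ 0.23504926, -0.57850633,  0.23020404]), 'tool_rot': array([-5.94005915e-04,  8.29558398e-01, -5.58419215e-01, -7.01783055e-04]), 'contact_force': array([-0.15672192,  0.0314632 ,  0.61958722]), 'ft_torque': array([ 0.00139954,  0.00185163, -0.00854957]), 'gripper_width': 0.9956261488418034}
```

View pics/top0.png

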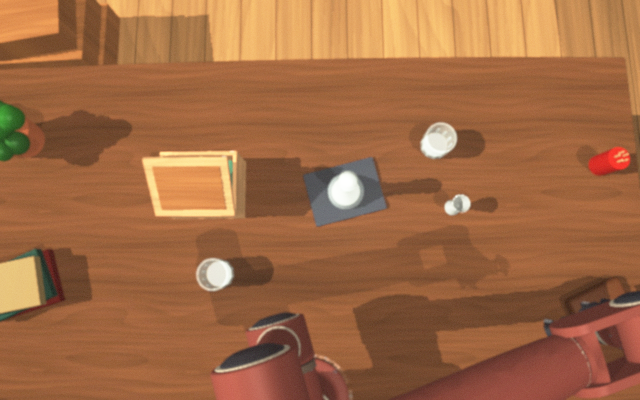

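View pics/scene0.png

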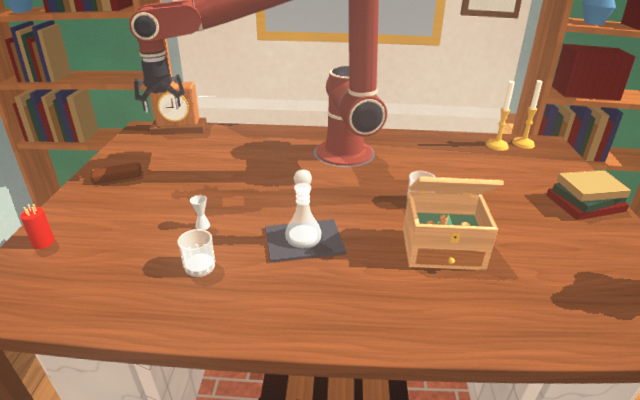

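```bash
cat > h.py <<'E'
import cv2,numpy as np
from plant import imaging
def proj(f,P):
    P=np.atleast_2d(P);M=np.array(f["world_to_cam"]);c=P@M[:3,:3].T+M[:3,3]
    s=c[:,:2]/c[:,2:];s=s*(1+f["k1"]*(s**2).sum(1,keepdims=True));K=np.array(f["mtx"])
    return s*K[0,0]+K[:2,2]
def unproj(f,uv,z):
    K=np.array(f["mtx"]);s=cv2.undistortPoints(np.array(uv,float).reshape(-1,1,2),K,np.array([f["k1"],0,0,0,0.]))[:,0]
    M=np.array(f["world_to_cam"]);R=M[:3,:3];o=-R.T@M[:3,3];d=np.c_[s,np.ones(len(s))]@R
    return o+d*((z-o[2])/d[:,2])[:,None]
def crop(f,name,x,y,w,h,k): cv2.imwrite(name,cv2.resize(f["frame"][y:y+h,x:x+w],None,fx=k,fy=k,interpolation=cv2.INTER_CUBIC))
def boardmask(f,x0,x1,y0,y1):
    hsv=cv2.cvtColor(f["frame"],cv2.COLOR_BGR2HSV).astype(int);b,g,r=[f["frame"][...,i].astype(int) for i in range(3)]
    m=((b>=r-2)&(hsv[...,2]<110)&(hsv[...,2]>25)).astype(np.uint8);o=np.zeros_like(m);o[y0:y1,x0:x1]=m[y0:y1,x0:x1];return o
E
python3 - <<'E'
from h import *
f=imaging.grab_frame("top");g=imaging.grab_frame("scene")
a=cv2.resize(f["frame"][130:240,130:410],None,fx=2.8,fy=2.8,interpolation=2)
b=cv2.resize(g["frame"][170:280,250:510],None,fx=2.6,fy=2.6,interpolation=2)
b=cv2.copyMakeBorder(b,0,0,0,a.shape[1]-b.shape[1],0)
cv2.imwrite("pics/c1.png",np.vstack([a,b]));print(a.shape,b.shape)
for ff,w in((f,(290,400,145,235)),(g,(255,355,215,265))):
    m=boardmask(ff,*w);c=np.vstack(cv2.findContours(m,0,1)[0]);
    h=cv2.convexHull(c);q=cv2.approxPolyN(h,4)[0] if hasattr(cv2,'approxPolyN') else h
    print(m.sum(),q.tolist(),unproj(ff,q,0.01).round(4).tolist())
print(unproj(f,[[438,150],[457,208],[214,278]],0.0).round(3))
E
```

```text
(308, 784, 3) (286, 784, 3)
1132 [[316, 226], [304, 175], [371, 157], [385, 207]] [[0.4582, -0.0247, 0.01], [0.6008, 0.007, 0.01], [0.6489, -0.1806, 0.01], [0.5077, -0.2152, 0.01]]Traceback (most recent call last):
  File "<stdin>", line 8, in <module>
    return _nx.concatenate(arrs, 0, dtype=dtype, casting=casting)
           ~~~~~~~~~~~~~~~^^^^^^^^^^^^^^^^^^^^^^^^^^^^^^^^^^^^^^^
ValueError: need at least one array to concatenate
```

View pics/c1.png

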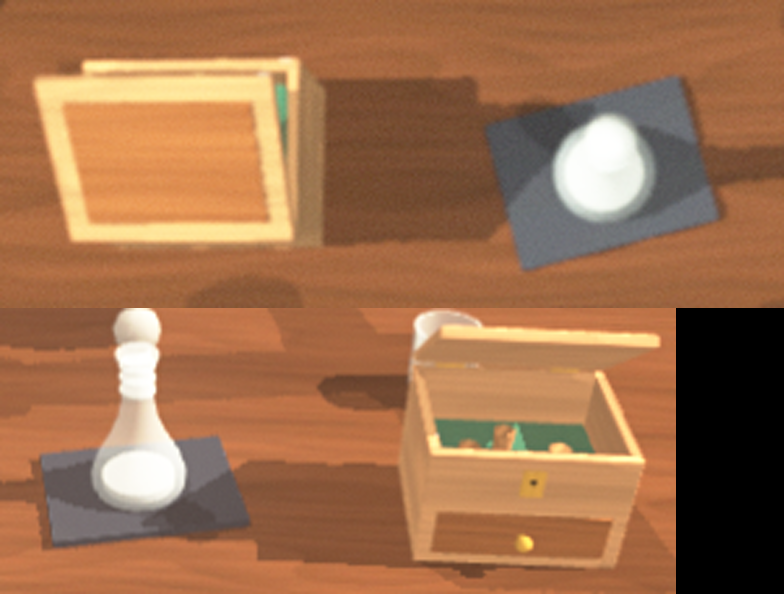

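```bash
cat > fit.py <<'E'
from h import *
from scipy.optimize import least_squares
def P(p,loc):
    x,y,t=p;c,s=np.cos(t),np.sin(t);loc=np.array(loc,float)
    return np.c_[x+c*loc[:,0]-s*loc[:,1],y+s*loc[:,0]+c*loc[:,1],loc[:,2]]
def fit(obs,p0):
    r=lambda p:np.concatenate([(proj(f,P(p,l))-uv).ravel() for f,l,uv in obs])
    s=least_squares(r,p0,loss="soft_l1");return s.x,r(s.x).reshape(-1,2).round(1).tolist()
T=lambda c:(np.array(c)+.5)/2.8-.5+130
S=lambda c:(np.array(c)-[0,308]+.5)/2.6-.5+[250,170]
E
python3 - <<'E'
from fit import *
f=imaging.grab_frame("top");g=imaging.grab_frame("scene")
bt=[[.075,.1,.01],[.075,-.1,.01],[-.075,-.1,.01],[-.075,.1,.01]]
b,r=fit([(f,bt,T([[486,127],[681,77],[719,216],[526,268]])),(g,[bt[3],bt[2],[.075,-.1,0],[.075,.1,0]],S([[217,437],[41,455],[54,545],[249,524]]))],[.55,-.1,-.3]);print(b,r)
c,r=fit([(f,[[.08,-.1,.13],[.08,-.1,0],[-.08,-.1,0],[.08,.1,.13]],T([[298,60],[325,95],[322,243],[83,63]])),
 (g,[[.08,-.1,0],[.08,.1,0],[.08,-.1,.13],[.08,.1,.13]],S([[415,558],[617,566],[432,458],[642,462]]))],[.55,.3,0]);print(c,r)
fc=P(b,[[.075,.1,0],[-.075,.1,0],[0,-.1,0]]);cc=P(c,[[.08,-.1,0],[-.08,-.1,0]]);print(fc,cc)
goal=P(c,[[.005,-.2,0]]);print("goal",goal,c[2])
d=proj(f,[[*b[:2],.03]]);print(d)
print(unproj(f,[[438,150],[457,210],[214,278]],0.0).round(3))
E
```

```text
[ 0.55365007 -0.10551252  0.24728988] [[-0.3, -0.4], [-0.7, -0.9], [0.6, 1.0], [-0.7, 1.2], [0.2, -0.9], [-0.8, -0.7], [-0.5, 1.6], [-0.0, 0.7]]
[ 0.56395596  0.2736555  -0.00154699] [[0.1, -0.3], [-0.5, -1.9], [-0.0, 1.6], [-0.1, 0.1], [-0.3, 0.6], [-1.0, 0.3], [-0.2, -1.9], [1.2, -0.3]]
[[ 0.6018908   0.00980371  0.        ]
 [ 0.4564539  -0.02691287  0.        ]
 [ 0.57812779 -0.20247045  0.        ]] [[0.64380117 0.17353186 0.        ]
 [0.48380136 0.17377938 0.        ]]
goal [[0.56864656 0.073648   0.        ]] -0.0015469916568229248
[[345.04635725 190.0006746 ]]
[[ 0.668 -0.371  0.   ]
 [ 0.497 -0.416  0.   ]
 [ 0.32   0.258  0.   ]]
```

```bash
python3 -m pendant '[[[0,0,0.054,0.063,0.173,0,0],[0,0,0.054,0.063,0.173,0,0],[0,0,0.054,0.063,0.173,0,0],[0,0,0.054,0.063,0.173,0,0],[0,0,0.054,0.063,0.173,0,0],[0,0,0.054,0.063,0.173,0,0],[0,0,0.054,0.063,0.173,0,0],[0,0,0,0.063,0.173,0,0],[0,0,0,0.063,0.173,0,0],[0,0,0,0.063,0.173,0,0],[0,0,0,0.063,0.173,0,0],[0,0,0,0.063,0.173,0,0],[0,0,0,0,0,-0.2,0],[0,0,0,0,0,-0.2,0],[0,0,0,0,0,-0.2,0],[0,0,0,0,0,0,0],[0,0,0,0,0,0,0]]]'
```

```text
time: 2.42
tool_pos: [0.4254, -0.0605, 0.0832]
tool_rot: [0.0, 1.0, 0.001, 0.001]
contact_force: [0.2, 0.5, 0.5]
gripper_width: -0.002
```

```bash
python3 -m pendant '[[[0,0,0,0,0,-0.15,0],[0,0,0,0,0,-0.1,0],[0,0,0,0,0,-0.04,0],[0,0,0,0,0,-0.02,0],[0,0,0,0,0,0,0]]]'; python3 -m pendant '[[[0,0,0,0.03,0,0,0],[0,0,0,0.03,0,0,0],[0,0,0,0.015,0,0,0],[0,0,0,0.01,0,0,0],[0,0,0,0.01,0,0,0],[0,0,0,0.012,0,0,0],[0,0,0,0.012,0,0,0],[0,0,0,0.012,0,0,0],[0,0,0,0.012,0,0,0],[0,0,0,0.012,0,0,0],[0,0,0,0.012,0,0,0],[0,0,0,0.012,0,0,0],[0,0,0,0.01,0,0,0],[0,0,0,0.005,0,0,0],[0,0,0,0,0,0,0]]]'
python3 - <<'E'
from fit import *
f=imaging.grab_frame("top");g=imaging.grab_frame("scene")
a=cv2.resize(f["frame"][130:240,130:410],None,fx=2.8,fy=2.8,interpolation=2)
b=cv2.resize(g["frame"][170:280,250:510],None,fx=2.6,fy=2.6,interpolation=2)
cv2.imwrite("pics/c2.png",np.vstack([a,cv2.copyMakeBorder(b,0,0,0,a.shape[1]-b.shape[1],0)]))
E
```

```text
time: 3.05
tool_pos: [0.4253, -0.0604, 0.005]
tool_rot: [0.0, 1.0, 0.001, 0.001]
contact_force: [-0.3, 0.1, -0.3]
gripper_width: 0.002
time: 4.92
tool_pos: [0.4704, -0.059, 0.0035]
tool_rot: [-0.001, 1.0, 0.001, -0.003]
contact_force: [-9.0, 2.8, 8.7]
gripper_width: -0.004
```

View pics/c2.png

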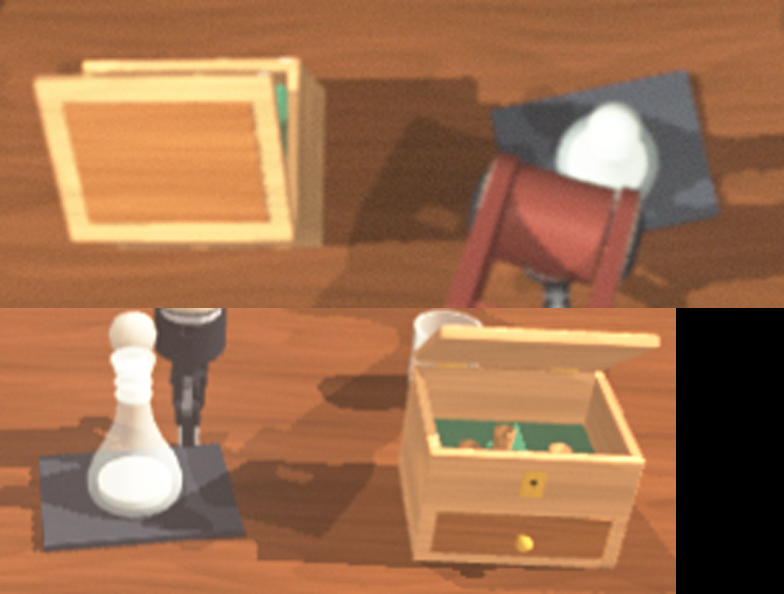

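```bash
cat > bf.py <<'E'
from fit import *
C=np.array([.56395596,.2736555,-.00154699])
bt=[[.075,.1,.01],[.075,-.1,.01],[-.075,-.1,.01],[-.075,.1,.01]]
def board(tops,scn,b0=(.56,-.1,.1)):
    # tops/scn: dict index->crop px; idx FL0 FR1 BR2 BL3; scene 0,1 lower corners
    f=imaging.grab_frame("top");g=imaging.grab_frame("scene")
    sb=[[.075,.1,0],[.075,-.1,0],bt[2],bt[3]]
    b,r=fit([(f,[bt[i] for i in tops],T(list(tops.values()))),(g,[sb[i] for i in scn],S(list(scn.values())))],b0)
    print("board",b.round(4),"yaw-cab deg",np.degrees(b[2]-C[2]).round(2),r)
    c,s=np.cos(C[2]),np.sin(C[2]);d=P(b,[[.075,.1,0],[-.075,.1,0]])[:,:2]-P(C,[[.08,-.1,0]])[0,:2]
    print("front/back corner in cab corner frame mm",(d@np.array([[c,-s],[s,c]])*1000).round(1).tolist())
    print("end mid",P(b,[[0,-.1,0]])[0,:2].round(4))
    return b
E
python3 - <<'E'
from bf import *
board({0:(491,108),1:(687,71),2:(719,213)},{0:(244,537),1:(44,549),2:(38,460),3:(222,446)})
E
```

```text
board [ 0.5649 -0.1075  0.1836] yaw-cab deg 10.61 [[-0.2, -0.2], [-0.0, -0.9], [0.1, 0.6], [-0.2, 0.2], [-0.1, 1.4], [0.6, -1.8], [-0.5, -1.0]]
front/back corner in cab corner frame mm [[-23.2, -169.0], [-170.6, -196.6]]
end mid [ 0.5831 -0.2058]
```

```bash
python3 -m pendant '[[[0,0,0,-0.08,0,0.01,0],[0,0,0,-0.1,0,0.05,0],[0,0,0,-0.1,0,0.08,0],[0,0,0,0,-0.2,0.08,0],[0,0,0,0,-0.2,0,0.5],[0,0,0,0,-0.2,0,1],[0,0,0,0,-0.2,0,1],[0,0,0,0.167,0,0,1],[0,0,0,0.167,0,0,1],[0,0,0,0.167,0,0,1],[0,0,0,0.167,0,0,1],[0,0,0,0,0,-0.12,1],[0,0,0,0,0,-0.06,1],[0,0,0,0,0,0,1]]]'
python3 - <<'E'
from fit import *
g=imaging.grab_frame("scene")
cv2.imwrite("pics/s3.png",cv2.resize(g["frame"][170:280,160:360],None,fx=4,fy=4,interpolation=2))
from plant import manip
s=manip.state();print(s["tool_pos"],s["tool_rot"],s["joint_pos"])
print(proj(g,[s["tool_pos"],[.567-.05,-.26,0],[.567+.05,-.26,0]]))
E
```

```text
time: 6.88
tool_pos: [0.568, -0.2592, 0.0117]
tool_rot: [-0.001, 1.0, 0.001, -0.002]
contact_force: [-0.4, 0.1, 0.7]
gripper_width: 0.999
[ 0.56885201 -0.2597924   0.01313854] [-4.33493953e-04  9.99999090e-01  1.07240319e-03 -6.93785467e-04] [-5.47346073e-01  2.77142577e-01  1.75162103e+00  1.83255064e-05
  1.11446513e+00 -5.49498969e-01]
[[246.71288727 237.65155031]
 [250.57820586 230.18833835]
 [243.51253505 252.66080007]]
```

View pics/s3.png

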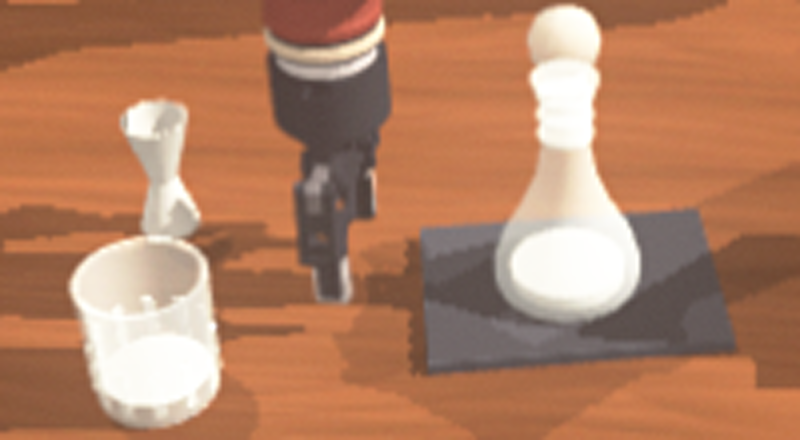

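```bash
python3 -m pendant '[[[0,0,0,0,0,-0.04,1],[0,0,0,0,0,-0.02,1],[0,0,0,0,0,-0.012,1],[0,0,0,0,0,-0.006,1],[0,0,0,0,0,0,1]]]'
```

```text
time: 7.55
tool_pos: [0.5697, -0.26, -0.0057]
tool_rot: [-0.0, 1.0, 0.001, 0.0]
contact_force: [0.1, 1.1, -0.4]
gripper_width: 1.004
```

```bash
python3 -m pendant '[[[0,0,0,0,0.05,-0.01,1],[0,0,0,0,0.04,0,1],[0,0,0,0,0.015,0,1],[0,0,0,0,0.01,0,1],[0,0,0,0,0.012,0,1],[0,0,0,0,0.012,0,1],[0,0,0,0,0.014,0,1],[0,0,0,0,0.014,0,1],[0,0,0,0,0.014,0,1],[0,0,0,0,0.014,0,1],[0,0,0,0,0.014,0,1],[0,0,0,0,0.014,0,1],[0,0,0,0,0.014,0,1],[0,0,0,0,0.014,0,1],[0,0,0,0,0.014,0,1],[0,0,0,0,0.014,0,1],[0,0,0,0,0.014,0,1],[0,0,0,0,0.014,0,1],[0,0,0,0,0.01,0,1],[0,0,0,0,0.005,0,1]]]'
python3 - <<'E'
from fit import *
f=imaging.grab_frame("top");g=imaging.grab_frame("scene")
a=cv2.resize(f["frame"][130:240,130:410],None,fx=2.8,fy=2.8,interpolation=2)
b=cv2.resize(g["frame"][170:280,250:510],None,fx=2.6,fy=2.6,interpolation=2)
cv2.imwrite("pics/c4.png",np.vstack([a,cv2.copyMakeBorder(b,0,0,0,a.shape[1]-b.shape[1],0)]))
E
```

```text
time: 10.05
tool_pos: [0.5693, -0.181, -0.008]
tool_rot: [0.001, 1.0, 0.002, -0.0]
contact_force: [-1.2, -5.6, -0.3]
gripper_width: 1.002
```

View pics/c4.png

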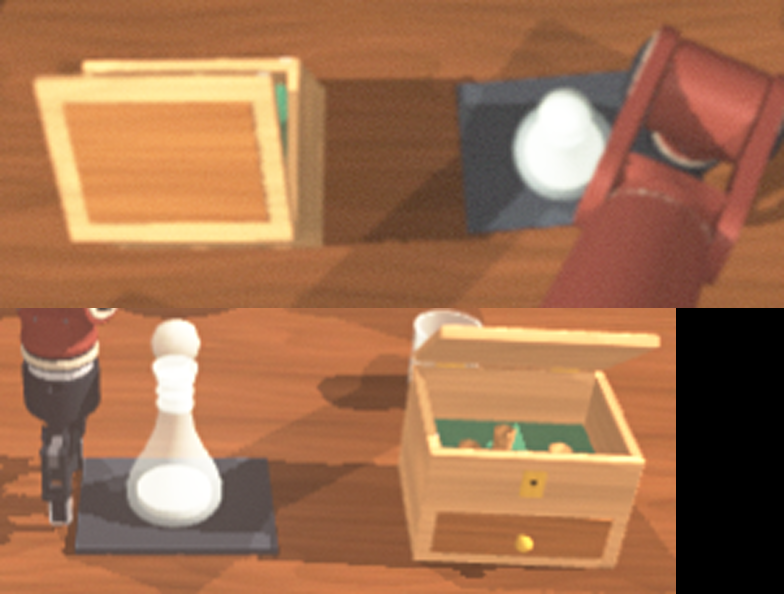

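```bash
python3 - <<'E'
from bf import *
board({0:(459,86),3:(470,234)},{0:(277,551),1:(77,552),2:(84,460),3:(267,459)},(.57,-.07,.05))
E
python3 -m pendant '[[[0,0,0,0,0.008,0,1],[0,0,0,0,0.012,0,1],[0,0,0,0,0.014,0,1],[0,0,0,0,0.014,0,1],[0,0,0,0,0.014,0,1],[0,0,0,0,0.014,0,1],[0,0,0,0,0.014,0,1],[0,0,0,0,0.014,0,1],[0,0,0,0,0.014,0,1],[0,0,0,0,0.014,0,1],[0,0,0,0,0.014,0,1],[0,0,0,0,0.014,0,1],[0,0,0,0,0.014,0,1],[0,0,0,0,0.014,0,1],[0,0,0,0,0.014,0,1],[0,0,0,0,0.014,0,1],[0,0,0,0,0.014,0,1],[0,0,0,0,0.014,0,1],[0,0,0,0,0.01,0,1],[0,0,0,0,0.005,0,1]]]'
python3 - <<'E'
from fit import *
f=imaging.grab_frame("top");g=imaging.grab_frame("scene")
a=cv2.resize(f["frame"][130:240,130:410],None,fx=2.8,fy=2.8,interpolation=2)
b=cv2.resize(g["frame"][170:280,250:510],None,fx=2.6,fy=2.6,interpolation=2)
cv2.imwrite("pics/c5.png",np.vstack([a,cv2.copyMakeBorder(b,0,0,0,a.shape[1]-b.shape[1],0)]))
E
```

```text
board [ 0.5752 -0.0669  0.0694] yaw-cab deg 4.07 [[-0.8, -0.1], [-0.7, 0.3], [0.1, 1.0], [-0.9, 0.8], [-0.3, -1.5], [-0.3, -1.1]]
front/back corner in cab corner frame mm [[-0.6, -135.5], [-150.2, -146.1]]
end mid [ 0.5821 -0.1667]
time: 12.75
tool_pos: [0.5698, -0.1162, -0.008]
tool_rot: [0.001, 1.0, 0.001, 0.0]
contact_force: [0.2, -5.5, -0.9]
gripper_width: 0.999
```

View pics/c5.png

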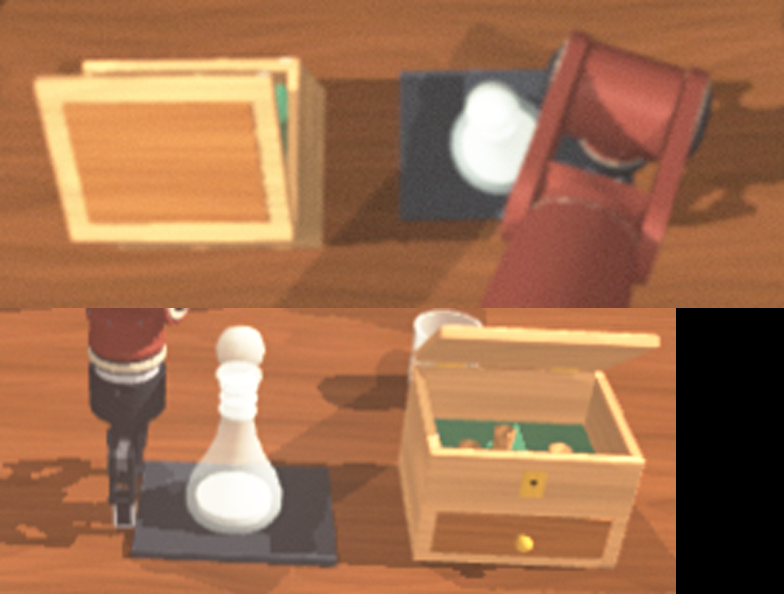

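```bash
python3 - <<'E'
from bf import *
b=board({0:(401,73),3:(401,221)},{0:(338,564),1:(133,557),2:(146,460),3:(326,466)},(.57,-.0,.0))
# refit cabinet with yaw from side foot line in top
f=imaging.grab_frame("top")
print(unproj(f,T([[325,95],[322,243]]),0.0), unproj(f,T([[401,73],[401,221]]),0.01))
hsv=cv2.cvtColor(f["frame"],cv2.COLOR_BGR2HSV)
# front edge of board rows & cabinet shadow edge, sub-pixel column profiles
for c in (285,295,305): print(c,f["frame"][146:168,c].tolist())
E
```

```text
board [ 0.5828 -0.0048  0.0088] yaw-cab deg 0.59 [[-0.7, 0.1], [-0.3, 0.4], [-0.6, 0.5], [-0.2, 0.4], [-0.8, -0.3], [0.8, -0.1]]
front/back corner in cab corner frame mm [[13.2, -77.7], [-136.8, -79.2]]
end mid [ 0.5836 -0.1048]
[[0.63827012 0.17207039 0.        ]
 [0.48829728 0.17378179 0.        ]] [[0.65718535 0.09391589 0.01      ]
 [0.50796646 0.09378197 0.01      ]]
285 [[70, 109, 173], [71, 109, 173], [74, 110, 170], [63, 106, 164], [70, 104, 166], [65, 101, 161], [65, 103, 163], [66, 103, 162], [75, 102, 153], [86, 98, 120], [93, 91, 95], [78, 78, 77], [74, 75, 75], [71, 69, 73], [74, 74, 76], [65, 64, 69], [70, 67, 70], [69, 68, 70], [71, 69, 72], [69, 68, 70], [67, 68, 69], [72, 73, 73]]
295 [[63, 97, 149], [59, 91, 142], [53, 90, 138], [59, 94, 143], [59, 94, 147], [65, 98, 151], [60, 96, 149], [62, 95, 148], [69, 92, 136], [90, 96, 118], [93, 92, 96], [89, 85, 88], [83, 82, 83], [86, 82, 86], [79, 78, 78], [83, 82, 83], [79, 78, 79], [85, 82, 80], [91, 91, 92], [100, 101, 103], [100, 103, 105], [106, 110, 109]]
305 [[64, 94, 144], [58, 86, 136], [57, 86, 137], [59, 93, 140], [60, 95, 144], [62, 96, 145], [63, 94, 148], [58, 91, 142], [77, 98, 139], [93, 96, 112], [100, 97, 97], [104, 103, 98], [116, 118, 118], [152, 163, 160], [190, 205, 199], [218, 230, 228], [239, 247, 244], [249, 253, 251], [251, 254, 253], [252, 254, 254], [254, 255, 254], [254, 255, 254]]
```

```bash
python3 -m pendant '[[[0,0,0,0,-0.1,0.02,1],[0,0,0,0,-0.1,0.08,1],[0,0,0,0,-0.1,0.1,0],[0,0,0,0.145,0,0.06,0],[0,0,0,0.145,0,0,0],[0,0,0,0.145,0,0,0],[0,0,0,0.145,0.1,0,0],[0,0,0,0,0.2,0,0],[0,0,0,0,0.22,0,0],[0,0,0,0,0.22,0,0],[0,0,0,0,0,0,0]]]'
python3 - <<'E'
from fit import *
f=imaging.grab_frame("top");g=imaging.grab_frame("scene")
print("dec scene", unproj(g,S([[234,495]]),0.02))
a=cv2.resize(f["frame"][130:240,190:410],None,fx=3.6,fy=3.6,interpolation=2)
b=cv2.resize(g["frame"][215:285,280:500],None,fx=3.6,fy=3.6,interpolation=2)
cv2.imwrite("pics/c6.png",np.vstack([a[:340],b])[:600])
E
```

```text
time: 14.38
tool_pos: [0.7142, -0.0004, 0.0565]
tool_rot: [-0.001, 1.0, 0.004, -0.0]
contact_force: [-0.5, -0.3, -0.0]
gripper_width: 0.0
dec scene [[ 0.57745329 -0.00659785  0.02      ]]
```

View pics/c6.png

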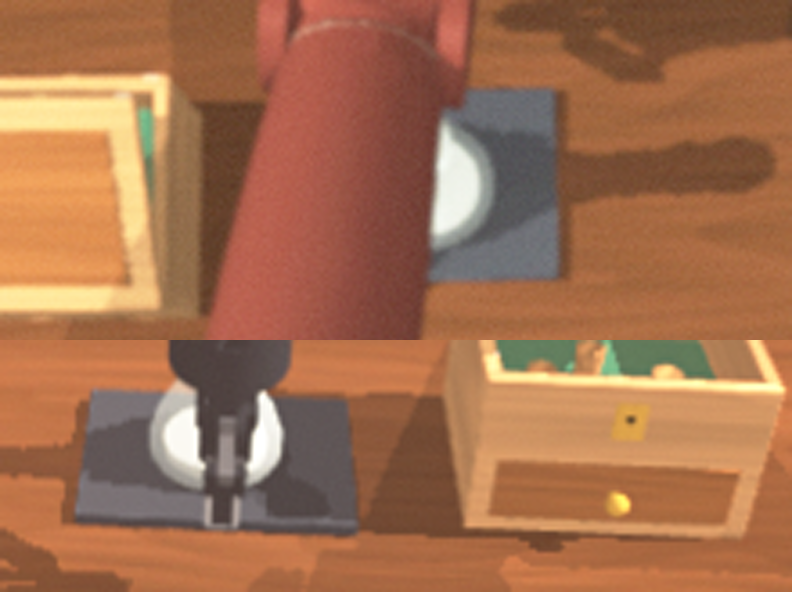

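```bash
python3 - <<'E'
from fit import *
from plant import manip
f=imaging.grab_frame("top");g=imaging.grab_frame("scene")
s=manip.state();print(s["joint_pos"][[1,2,4]],s["tool_pos"])
for h in (.23,.4,.45,.5,.55,.6): print(h,proj(g,[[.235,-.579,h]]).round(1),proj(f,[[.235,-.579,h]]).round(1))
cv2.imwrite("pics/s7.png",cv2.resize(g["frame"][0:260,180:440],(780,600)[::1],interpolation=2))
for p in ([s["tool_pos"][0],0,.25],[s["tool_pos"][0],0,.3],[s["tool_pos"][0],0,.35],[.58,-.005,.217]): print(p,(proj(g,[p])-[180,0])*[3,600/260])
E
```

```text
[0.40462138 1.50627254 1.23067772] [ 0.71474616 -0.00584526  0.05680045]
0.23 [[163.  114.1]] [[562.2 313.9]]
0.4 [[153.7  60.6]] [[606.2 323.4]]
0.45 [[150.8  43.7]] [[622.3 326.9]]
0.5 [[147.9  26.2]] [[640.4 330.8]]
0.55 [[145.    8.1]] [[660.7 335.1]]
0.6 [[142.1 -10.6]] [[683.6 340. ]]
[np.float64(0.7147461637794922), 0, 0.25] [[496.44340764 452.6362256 ]]
[np.float64(0.7147461637794922), 0, 0.3] [[499.48953882 405.2472765 ]]
[np.float64(0.7147461637794922), 0, 0.35] [[502.69048072 355.00968321]]
[0.58, -0.005, 0.217] [[489.55366564 410.97727868]]
```

View pics/s7.png

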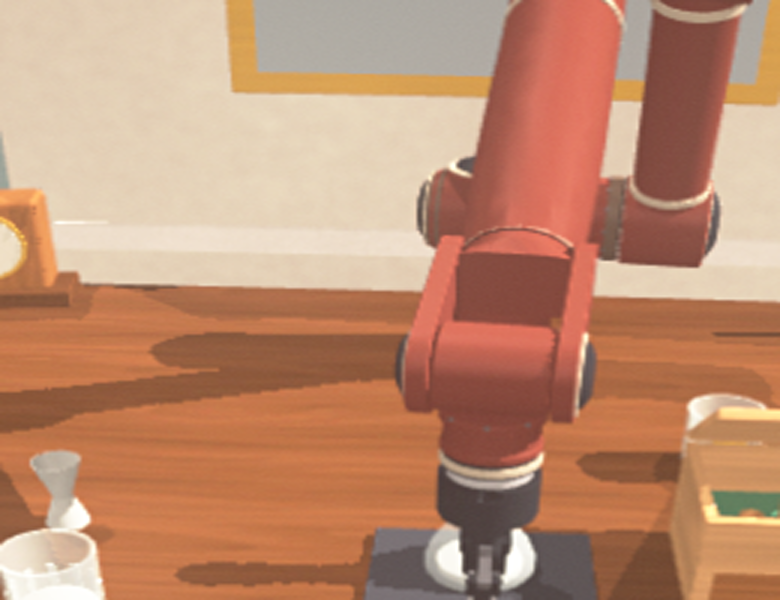

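```bash
python3 -m pendant '[[[0,0,0,0,0,-0.1,0],[0,0,0,0,0,-0.06,0],[0,0,0,0,0,-0.03,0],[0,0,0,0,0,-0.015,0],[0,0,0,-0.06,0,0,0],[0,0,0,-0.05,0,0,0],[0,0,0,-0.03,0,0,0],[0,0,0,-0.015,0,0,0],[0,0,0,-0.01,0,0,0],[0,0,0,-0.01,0,0,0],[0,0,0,-0.01,0,0,0],[0,0,0,-0.01,0,0,0],[0,0,0,-0.01,0,0,0],[0,0,0,-0.01,0,0,0],[0,0,0,-0.005,0,0,0],[0,0,0,0,0,0,0]]]'
python3 - <<'E'
from fit import *
g=imaging.grab_frame("scene");f=imaging.grab_frame("top")
a=cv2.resize(f["frame"][145:235,250:410],None,fx=3.6,fy=3.6,interpolation=2)
b=cv2.resize(g["frame"][215:285,280:500],None,fx=3.6,fy=3.6,interpolation=2)
cv2.imwrite("pics/c8.png",np.vstack([cv2.copyMakeBorder(a,0,0,0,b.shape[1]-a.shape[1],0),b])[:600])
E
```

```text
time: 16.58
tool_pos: [0.66, -0.0048, 0.0058]
tool_rot: [0.0, 1.0, 0.001, 0.0]
contact_force: [4.8, -0.5, -1.2]
gripper_width: 0.001
```

View pics/c8.png

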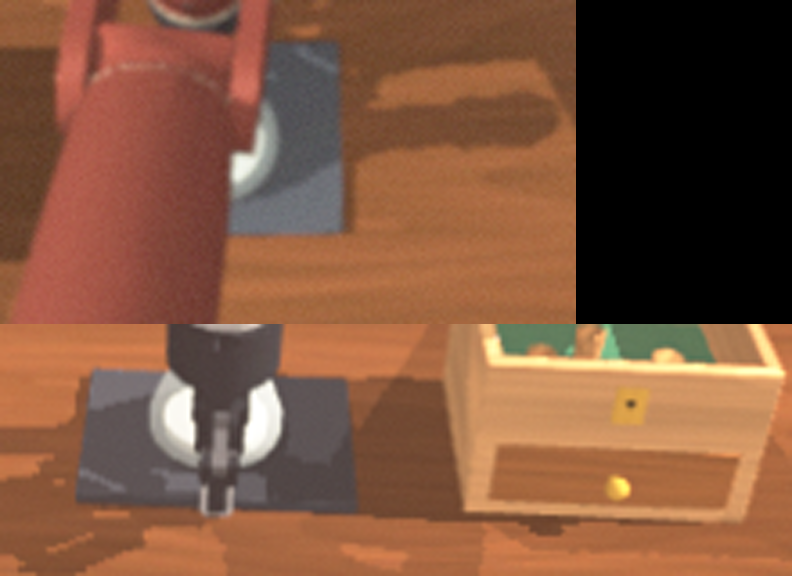

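```bash
python3 -m pendant '[[[0,0,0,0.06,0,0,0],[0,0,0,0.08,0,0.04,0],[0,0,0,0.08,0,0.08,0],[0,0,0,0,-0.2,0.08,0],[0,0,0,0,-0.2,0,0],[0,0,0,0,-0.2,0,0],[0,0,0,-0.1,-0.2,0,0],[0,0,0,-0.16,0,0,0],[0,0,0,-0.16,0,0,0],[0,0,0,-0.14,0,0,0],[0,0,0,0,0,0,0]]]'
cat > edge.py <<'E'
from bf import *
def edgept(G,p,n,half=4):
    """subpixel max-gradient location along unit n around p"""
    t=np.arange(-half,half+.01,.25);q=(p+t[:,None]*n).astype(np.float32)
    v=np.stack([cv2.remap(G[...,k],q[:,0].reshape(1,-1),q[:,1].reshape(1,-1),1)[0] for k in range(3)],1)
    d=np.linalg.norm(v[6:]-v[:-6],axis=1);tt=(t[6:]+t[:-6])/2;w=np.where(d>.5*d.max(),d,0);k=d.argmax();w[np.abs(tt-tt[k])>1.5]=0
    return p+n*(w*tt).sum()/w.sum()
def worldline(f,A,B,lo=.1,hi=.9,N=15,half=4):
    """predicted world edge A-B -> observed pts at its height"""
    G=f["frame"].astype(np.float32);G=cv2.GaussianBlur(G,(3,3),0);A,B=map(np.array,(A,B))
    p=proj(f,[A+(B-A)*s for s in np.linspace(lo,hi,N)]);d=p[-1]-p[0];n=np.array([-d[1],d[0]])/np.linalg.norm(d)
    return unproj(f,[edgept(G,q,n,half) for q in p],A[2])
E
python3 - <<'E'
from edge import *
f=imaging.grab_frame("top");g=imaging.grab_frame("scene")
b=np.array([.5705,-.0045,0.005])
p=lambda q,l:P(q,[l])[0]
def show(n,f,q,A,B,ax,**k):
    w=worldline(f,p(q,A),p(q,B),**k)[:,:2];o=1-ax;c=np.polyfit(w[:,o],w[:,ax],1)
    r=w[:,ax]-np.polyval(c,w[:,o]);m=abs(r-np.median(r))<.003;c=np.polyfit(w[m,o],w[m,ax],1)
    mid=w[m,o].mean();print(n,"axis",'xy'[ax],"at",mid.round(3),"=",np.polyval(c,mid).round(4),"slope deg",np.degrees(np.arctan(c[0])).round(2),m.sum(),"rms mm",(1e3*np.std(w[m,ax]-np.polyval(c,w[m,o]))).round(2))
show("board front top",f,b,[.075,.1,.01],[.075,-.1,.01],0,lo=.05,hi=.5)
show("board end  top",f,b,[.075,.1,.01],[-.075,.1,.01],1)
show("board front scene top",g,b,[.075,.1,.01],[.075,-.1,.01],0,half=2)
show("board front scene bot",g,b,[.075,.1,0],[.075,-.1,0],0,half=2)
show("board end scene",g,b,[.075,.1,.01],[-.075,.1,.01],1)
show("cab front rim top",f,C,[.08,.1,.13],[.08,-.1,.13],0,half=3)
show("cab front rim scene",g,C,[.08,.1,.13],[.08,-.1,.13],0,half=3)
show("cab front foot scene",g,C,[.08,.1,0],[.08,-.1,0],0,half=3)
show("cab side foot top",f,C,[.08,-.1,0],[-.08,-.1,0],1,half=3)
show("cab front vertical edge foot via scene",g,C,[.08,-.1,0.0],[.08,-.1,0.0001],1) if 0 else None
E
```

```text
time: 18.05
tool_pos: [0.5711, -0.2039, 0.0542]
tool_rot: [-0.001, 1.0, 0.001, -0.003]
contact_force: [-0.2, -0.2, 0.0]
gripper_width: -0.002
board front top axis x at 0.043 = 0.6471 slope deg 10.88 8 rms mm 1.42
board end  top axis y at 0.57 = 0.0958 slope deg 0.19 15 rms mm 0.14
board front scene top axis x at -0.01 = 0.649 slope deg -0.35 14 rms mm 0.75
board front scene bot axis x at -0.004 = 0.6489 slope deg 0.1 15 rms mm 0.51
board end scene axis y at 0.57 = 0.0951 slope deg 0.37 15 rms mm 0.3
cab front rim top axis x at 0.274 = 0.6459 slope deg 0.51 15 rms mm 0.23
cab front rim scene axis x at 0.273 = 0.6361 slope deg 0.26 13 rms mm 0.22
cab front foot scene axis x at 0.273 = 0.6444 slope deg 0.18 15 rms mm 0.5
cab side foot top axis y at 0.564 = 0.1731 slope deg -0.52 15 rms mm 0.29
```

```bash
python3 -m pendant '[[[0,0,-0.0022,0,0,0,1],[0,0,0,0,0,0,1],[0,0,0,0,0.05,-0.1,1],[0,0,0,0,0.08,-0.1,1],[0,0,0,0,0.08,-0.03,1],[0,0,0,0,0.06,-0.018,1],[0,0,0,0,0.03,0,1],[0,0,0,0,0.015,0,1],[0,0,0,0,0.012,0,1],[0,0,0,0,0.014,0,1],[0,0,0,0,0.016,0,1],[0,0,0,0,0.016,0,1],[0,0,0,0,0.016,0,1],[0,0,0,0,0.016,0,1],[0,0,0,0,0.016,0,1],[0,0,0,0,0.016,0,1],[0,0,0,0,0.016,0,1],[0,0,0,0,0.016,0,1],[0,0,0,0,0.01,0,1],[0,0,0,0,0.005,0,1]]]'
```

```text
time: 20.65
tool_pos: [0.5756, -0.0857, -0.0055]
tool_rot: [0.002, 1.0, -0.002, 0.001]
contact_force: [-0.2, -5.6, 1.7]
gripper_width: 1.0
```

```bash
python3 -m pendant '[[[0,0,0,0,0.008,0,1],[0,0,0,0,0.012,0,1],[0,0,0,0,0.015,0,1],[0,0,0,0,0.015,0,1],[0,0,0,0,0.015,0,1],[0,0,0,0,0.015,0,1],[0,0,0,0,0.015,0,1],[0,0,0,0,0.015,0,1],[0,0,0,0,0.015,0,1],[0,0,0,0,0.01,0,1],[0,0,0,0,0.005,0,1],[0,0,0,0,0,0,1]]]'
cat > meas.py <<'E'
from edge import *
import sys
b=np.array([.5705,float(sys.argv[1]),0.0])
p=lambda q,l:P(q,[l])[0]
f=imaging.grab_frame("top");g=imaging.grab_frame("scene")
def show(n,f,q,A,B,ax,**k):
    w=worldline(f,p(q,A),p(q,B),**k)[:,:2];o=1-ax
    m=np.ones(len(w),bool)
    for _ in range(4):
        c=np.polyfit(w[m,o],w[m,ax],1) if _ else [0,np.median(w[:,ax])]
        m=abs(w[:,ax]-np.polyval(c,w[:,o]))<(.003 if _ else .005)
        if m.sum()<4: print(n,"bad",(w*1e3).round().tolist());return
    mid=w[m,o].mean();print(n,"at",mid.round(3),"xy"[ax],"=",np.polyval(c,mid).round(4),"slope deg",np.degrees(np.arctan(c[0])).round(2),m.sum(),"rms mm",(1e3*np.std(w[m,ax]-np.polyval(c,w[m,o]))).round(2))
show("board front top",f,b,[.075,.1,.01],[.075,-.1,.01],0,lo=.05,hi=.5,half=3)
show("board end   top",f,b,[.075,.1,.01],[-.075,.1,.01],1,half=3)
show("board front scene top",g,b,[.075,.1,.01],[.075,-.1,.01],0,half=2)
show("board front scene bot",g,b,[.075,.1,0],[.075,-.1,0],0,half=2)
show("board end scene",g,b,[.075,.1,.01],[-.075,.1,.01],1,half=3)
show("cab front rim top",f,C,[.08,.1,.13],[.08,-.1,.13],0,half=3)
show("cab foot scene",g,C,[.08,.1,0],[.08,-.1,0],0,half=3)
show("cab side foot top",f,C,[.08,-.1,0],[-.08,-.1,0],1,half=3)
a=cv2.resize(f["frame"][135:235,210:350],None,fx=4.2,fy=4.2,interpolation=2)[:,:]
c=cv2.resize(g["frame"][205:280,310:500],None,fx=4.2,fy=4.2,interpolation=2)
d=cv2.copyMakeBorder(a[:285],0,0,0,c.shape[1]-a.shape[1],0)
cv2.imwrite(sys.argv[2],np.vstack([d,c])[:600,:800])
E
python3 meas.py 0.067 pics/m9.png
```

```text
time: 22.15
tool_pos: [0.5756, -0.0505, -0.0055]
tool_rot: [0.002, 1.0, -0.002, 0.001]
contact_force: [0.2, -5.9, 1.4]
gripper_width: 0.998
board front top at 0.131 x = 0.6509 slope deg 0.27 9 rms mm 0.13
board end   top at 0.571 y = 0.1704 slope deg -0.3 15 rms mm 0.19
board front scene top at 0.062 x = 0.649 slope deg -0.41 14 rms mm 0.49
board front scene bot at 0.067 x = 0.6491 slope deg 0.32 15 rms mm 0.61
board end scene at 0.57 y = 0.1701 slope deg -0.22 15 rms mm 0.21
cab front rim top at 0.274 x = 0.6459 slope deg 0.52 15 rms mm 0.23
cab foot scene at 0.273 x = 0.6444 slope deg 0.2 15 rms mm 0.49
cab side foot top at 0.564 y = 0.1729 slope deg -0.8 15 rms mm 0.31
```

```bash
python3 -m pendant '[[[0,0,0,0,-0.1,0.02,1],[0,0,0,0,-0.12,0.08,1],[0,0,0,0,-0.12,0.1,0],[0,0,0,0.145,0,0.056,0],[0,0,0,0.145,0,0,0],[0,0,0,0.145,0,0,0],[0,0,0,0.145,0.1,0,0],[0,0,0,0,0.2,0,0],[0,0,0,0,0.2,0,0],[0,0,0,0,0.2,0,0],[0,0,0,0,0.11,0,0],[0,0,0,0,0,-0.1,0],[0,0,0,0,0,-0.06,0],[0,0,0,0,0,-0.03,0],[0,0,0,0,0,-0.015,0],[0,0,0,-0.06,0,0,0],[0,0,0,-0.05,0,0,0],[0,0,0,0,0,0,0]]]'
```

```text
time: 24.5
tool_pos: [0.6917, 0.0685, 0.0066]
tool_rot: [-0.0, 1.0, -0.002, 0.0]
contact_force: [0.4, -0.1, -0.8]
gripper_width: 0.002
```

```bash
python3 -m pendant '[[[0,0,0,-0.05,0,0,0],[0,0,0,-0.04,0,0,0],[0,0,0,-0.015,0,0,0],[0,0,0,-0.008,0,0,0],[0,0,0,-0.008,0,0,0],[0,0,0,-0.008,0,0,0],[0,0,0,-0.008,0,0,0],[0,0,0,-0.004,0,0,0],[0,0,0,0,0,0,0]]]'; python3 meas.py 0.069 pics/m10.png
```

```text
time: 25.62
tool_pos: [0.6574, 0.0687, 0.0066]
tool_rot: [-0.0, 1.0, -0.002, 0.001]
contact_force: [5.6, 0.1, -2.5]
gripper_width: -0.001
board front top at 0.12 x = 0.6469 slope deg 3.02 9 rms mm 1.28
board end   top at 0.561 y = 0.1681 slope deg 2.19 7 rms mm 1.48
board front scene top at 0.069 x = 0.6479 slope deg -0.29 13 rms mm 1.05
board front scene bot at 0.069 x = 0.6487 slope deg 0.15 15 rms mm 0.35
board end scene at 0.57 y = 0.1704 slope deg -0.26 15 rms mm 0.49
cab front rim top at 0.274 x = 0.6459 slope deg 0.45 15 rms mm 0.28
cab foot scene at 0.273 x = 0.6444 slope deg 0.21 15 rms mm 0.49
cab side foot top at 0.572 y = 0.1781 slope deg 1.37 9 rms mm 0.97
```

```bash
python3 -m pendant '[[[0,0,0,0.06,0,0,0],[0,0,0,0.08,0,0.04,0],[0,0,0,0.08,0,0.08,0],[0,0,0,0,-0.2,0.08,0],[0,0,0,0,-0.2,0,0],[0,0,0,0,-0.2,0,0],[0,0,0,-0.1,-0.2,0,0],[0,0,0,-0.16,0,0,0],[0,0,0,-0.16,0,0,0],[0,0,0,-0.14,0,0,0],[0,0,0,0,0,0,0]]]'; python3 meas.py 0.069 pics/m11.png
```

```text
time: 27.1
tool_pos: [0.5684, -0.1305, 0.055]
tool_rot: [-0.001, 1.0, -0.003, -0.003]
contact_force: [-1.4, -0.2, 0.4]
gripper_width: 0.001
board front top at 0.127 x = 0.6501 slope deg 0.33 11 rms mm 0.11
board end   top at 0.571 y = 0.1709 slope deg -0.57 15 rms mm 0.23
board front scene top at 0.069 x = 0.6476 slope deg -0.71 14 rms mm 1.53
board front scene bot at 0.069 x = 0.6489 slope deg 0.35 15 rms mm 0.27
board end scene at 0.57 y = 0.1703 slope deg -0.17 15 rms mm 0.26
cab front rim top at 0.274 x = 0.6458 slope deg 0.49 15 rms mm 0.23
cab foot scene at 0.273 x = 0.6444 slope deg 0.22 15 rms mm 0.49
cab side foot top at 0.564 y = 0.1728 slope deg -0.56 15 rms mm 0.23
```

View pics/m11.png

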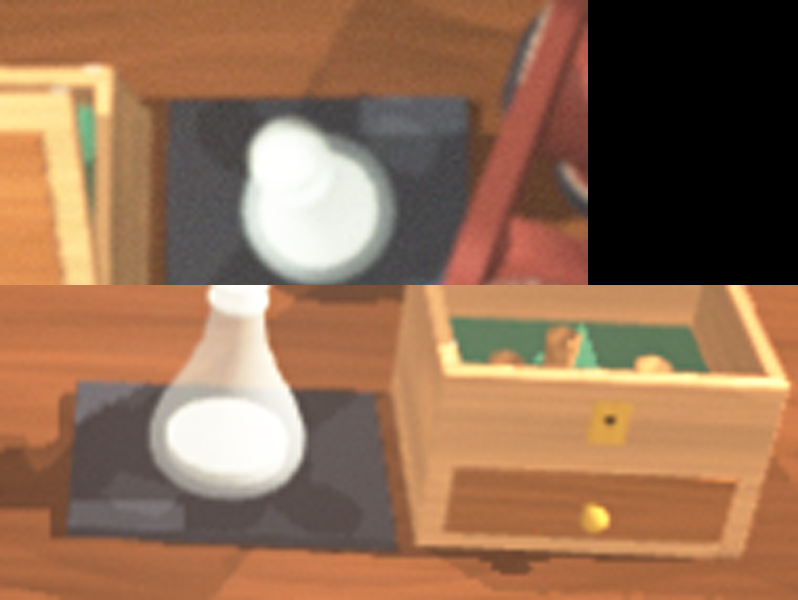

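```bash
python3 - <<'E'
from fit import *
f=imaging.grab_frame("top");g=imaging.grab_frame("scene")
print(unproj(f,[[249.4,158.1]],.01),unproj(f,[[245.8,159.1],[245.8,180]],0),unproj(g,[[403.2,267.5],[408,266.5]],0))
for r in (165,175,185): print(r,[int(v) for v in f["frame"][r,236:262].astype(int)@[0,0,1]],[int(v) for v in f["frame"][r,236:262].astype(int)@[1,0,0]])
for c in (252,258,264,276,290): print(c,[tuple(v) for v in f["frame"][152:164,c,::2].tolist()])
for c in (190,205,220): print(c,[tuple(v) for v in f["frame"][146:160,c,::2].tolist()])
print(unproj(f,[[236,165],[262,165]],0),proj(f,[[.6438,.1735,0],[.6438,.1735,.01]]))
E
```

```text
[[0.65168796 0.16011052 0.01      ]] [[0.65128622 0.17205595 0.        ]
 [0.5912318  0.1714878  0.        ]] [[ 6.48649054e-01  1.58155786e-01  0.00000000e+00]
 [ 6.44057663e-01  1.70985923e-01 -1.11022302e-16]]
165 [198, 169, 161, 170, 172, 168, 161, 164, 163, 155, 134, 120, 119, 112, 97, 86, 89, 88, 82, 88, 82, 76, 77, 75, 75, 73] [103, 86, 80, 86, 86, 87, 86, 84, 83, 74, 60, 51, 55, 57, 72, 80, 85, 84, 80, 85, 81, 74, 70, 70, 72, 71]
175 [187, 160, 161, 165, 173, 166, 159, 162, 160, 153, 130, 124, 119, 102, 92, 89, 83, 86, 88, 82, 86, 86, 83, 83, 86, 84] [93, 79, 83, 83, 90, 83, 82, 85, 83, 79, 60, 56, 58, 63, 81, 88, 80, 83, 86, 82, 84, 86, 86, 84, 84, 84]
185 [179, 158, 155, 156, 159, 161, 158, 170, 168, 150, 131, 124, 120, 104, 91, 89, 86, 88, 88, 89, 83, 88, 91, 87, 86, 84] [89, 83, 79, 82, 84, 85, 81, 89, 86, 73, 60, 62, 58, 70, 80, 87, 84, 85, 85, 84, 81, 89, 88, 88, 84, 84]
252 [(69, 170), (71, 176), (70, 173), (68, 168), (71, 174), (70, 164), (62, 118), (75, 97), (84, 87), (85, 88), (82, 87), (83, 87)]
258 [(71, 172), (73, 175), (70, 173), (71, 171), (64, 170), (66, 158),
[... 395 characters left out ...]
9), (68, 101), (69, 77), (69, 70), (76, 75), (73, 74), (76, 79)]
190 [(60, 158), (64, 164), (67, 166), (67, 167), (68, 171), (104, 223), (139, 253), (149, 254), (139, 249), (111, 222), (109, 217), (127, 243), (155, 255), (160, 255)]
205 [(66, 170), (66, 171), (65, 166), (65, 162), (74, 177), (105, 228), (138, 253), (149, 254), (130, 246), (112, 222), (110, 222), (134, 249), (160, 255), (162, 255)]
220 [(65, 173), (63, 169), (66, 165), (58, 154), (85, 189), (119, 240), (143, 253), (149, 253), (130, 247), (110, 220), (112, 219), (134, 247), (155, 255), (155, 254)]
[[0.63477214 0.19977871 0.        ]
 [0.63340704 0.12591284 0.        ]] [[245.26655948 161.70004788]
 [244.63244801 160.93849324]]
```

```bash
python3 -m pendant '[[[0,0,0,0.145,0,0,0],[0,0,0,0.145,0,0,0],[0,0,0,0.145,0,0,0],[0,0,0,0.145,0.1,0,0],[0,0,0,0,0.22,0,0],[0,0,0,0,0.22,0,0],[0,0,0,0,0.22,0,0],[0,0,0,0,0,-0.1,0],[0,0,0,0,0,-0.06,0],[0,0,0,0,0,-0.03,0],[0,0,0,0,0,-0.01,0],[0,0,0,-0.06,0,0,0],[0,0,0,-0.05,0,0,0],[0,0,0,0,0,0,0]]]'; python3 - <<'E'
from plant import manip
import time
print(manip.state()["tool_pos"])
E
```

```text
time: 29.05
tool_pos: [0.6889, 0.0583, 0.0066]
tool_rot: [-0.0, 1.0, -0.002, 0.0]
contact_force: [0.1, -0.8, 0.2]
gripper_width: -0.002
[0.68893711 0.05830958 0.00664999]
```

```bash
python3 -m pendant '[[[0,0,0,-0.05,0,0,0],[0,0,0,-0.04,0,0,0],[0,0,0,-0.016,0,0,0],[0,0,0,-0.008,0,0,0],[0,0,0,-0.008,0,0,0],[0,0,0,-0.008,0,0,0],[0,0,0,-0.008,0,0,0],[0,0,0,-0.006,0,0,0],[0,0,0,-0.004,0,0,0],[0,0,0,0,0,0,0]]]'; python3 -m pendant '[[[0,0,0,0.06,0,0,0],[0,0,0,0.08,0,0.04,0],[0,0,0,0.08,0,0.08,0],[0,0,0,0,-0.2,0.08,0],[0,0,0,0,-0.2,0,0],[0,0,0,0,-0.2,0,0],[0,0,0,-0.1,-0.2,0,0],[0,0,0,-0.16,0,0,0],[0,0,0,-0.16,0,0,0],[0,0,0,-0.14,0,0,0],[0,0,0,0,0,0,0]]]'; python3 meas.py 0.060 pics/m12.png
```

```text
time: 30.3
tool_pos: [0.6528, 0.0586, 0.0066]
tool_rot: [0.0, 1.0, -0.002, 0.001]
contact_force: [5.5, -0.0, -2.2]
gripper_width: 0.002
time: 31.68
tool_pos: [0.5638, -0.1404, 0.0549]
tool_rot: [-0.001, 1.0, -0.003, -0.003]
contact_force: [0.6, -0.8, -1.0]
gripper_width: -0.0
board front top at 0.105 x = 0.6495 slope deg 0.21 15 rms mm 0.16
board end   top at 0.571 y = 0.1602 slope deg -0.25 15 rms mm 0.36
board front scene top at 0.057 x = 0.6472 slope deg 0.77 14 rms mm 1.06
board front scene bot at 0.06 x = 0.6471 slope deg 1.09 15 rms mm 0.81
board end scene at 0.571 y = 0.1592 slope deg -0.2 15 rms mm 0.34
cab front rim top at 0.274 x = 0.6458 slope deg 0.55 15 rms mm 0.21
cab foot scene at 0.273 x = 0.6444 slope deg 0.24 15 rms mm 0.48
cab side foot top at 0.564 y = 0.1728 slope deg -0.53 15 rms mm 0.18
```

```bash
python3 - <<'E'
from fit import *
from plant import manip
f=imaging.grab_frame("top");g=imaging.grab_frame("scene")
for c in (252,258,264,276,290): print(c,[tuple(v) for v in f["frame"][152:164,c,::2].tolist()])
print(unproj(f,[[264,158],[264,159],[264,160]],.01)[:,0])
o=cv2.imread("pics/m11.png")
for c in (330,350,365,380,395): print(c,[tuple(v) for v in g["frame"][258:273,c,::2].tolist()])
print(unproj(g,[[380,265],[380,266],[380,267],[380,268]],0)[:,0],manip.state()["tool_pos"])
E
```

```text
252 [(71, 172), (68, 172), (69, 170), (65, 168), (69, 171), (61, 160), (58, 138), (58, 115), (70, 94), (76, 83), (81, 85), (85, 88)]
258 [(73, 174), (70, 174), (71, 172), (70, 171), (71, 171), (67, 160), (55, 135), (58, 113), (72, 97), (74, 81), (75, 80), (71, 76)]
264 [(69, 172), (70, 171), (65, 168), (68, 169), (69, 174), (65, 161), (58, 136), (52, 106), (64, 90), (68, 78), (65, 70), (70, 71)]
276 [(66, 165), (67, 163), (67, 167), (67, 168), (69, 169), (65, 158), (54, 127), (65, 108), (80, 91), (87, 86), (79, 79), (84, 86)]
290 [(65, 151), (62, 151), (63, 150), (67, 155), (65, 154), (65, 143), (44, 107), (56, 91), (65, 77), (72, 74), (73, 71), (71, 73)]
[0.65119767 0.64833089 0.64546598]
330 [(101, 111), (102, 112), (105, 113), (94, 104), (74, 88), (68, 99), (65, 146), (68, 170), (68, 171), (68, 172), (70, 173), (69, 170), (66, 165), (67, 163), (62, 160)]
350 [(104, 114), (104, 113), (104, 111), (106, 115), (93, 103), (77, 91), (71, 100), (60, 113), (57, 121), (68, 163), (73, 182), (72, 179), (73, 178), (70, 175), (70, 172)]
365 [(74, 88), (74, 89), (74, 88), (75, 90), (82, 94), (82, 95), (79, 92), (65, 101), (57, 120), (70, 166), (74, 186), (75, 192), (77, 195), (75, 193), (77, 195)]
380 [(76, 91), (73, 87), (76, 90), (84, 97), (89, 100), (82, 95), (79, 93), (74, 94), (60, 110), (62, 137), (75, 185), (80, 204), (79, 201), (81, 203), (80, 201)]
395 [(74, 89), (79, 94), (80, 95), (82, 96), (84, 96), (92, 104), (82, 94), (76, 91), (69, 97), (58, 113), (59, 139), (77, 195), (80, 207), (79, 203), (81, 209)]
[0.64244983 0.64634244 0.65021307 0.6540619 ] [ 0.56826837 -0.14131323  0.05676116]
```

```bash
python3 - <<'E'
from fit import *
g=imaging.grab_frame("scene")
for c in (412,420,430,445,460): print(c,[tuple(v) for v in g["frame"][261:273,c].tolist()])
print(unproj(g,[[420,265],[420,266],[420,267],[420,268]],0)[:,0])
E
```

```text
412 [(106, 158, 221), (105, 156, 218), (102, 154, 214), (107, 158, 220), (107, 160, 222), (107, 158, 220), (69, 100, 144), (54, 79, 124), (63, 90, 145), (79, 121, 196), (75, 120, 199), (73, 119, 197)]
420 [(65, 105, 168), (65, 103, 165), (69, 108, 170), (91, 135, 194), (104, 155, 217), (104, 156, 219), (80, 118, 170), (53, 80, 120), (54, 78, 121), (65, 102, 166), (66, 105, 168), (65, 101, 165)]
430 [(65, 106, 169), (60, 100, 165), (65, 105, 167), (84, 128, 189), (105, 153, 215), (104, 155, 216), (101, 151, 210), (55, 83, 123), (50, 73, 114), (47, 71, 112), (51, 73, 115), (50, 73, 115)]
445 [(64, 105, 170), (63, 105, 170), (64, 105, 170), (68, 108, 172), (91, 138, 199), (100, 153, 214), (99, 151, 210), (76, 116, 167), (52, 79, 129), (67, 106, 174), (66, 106, 173), (67, 107, 173)]
460 [(67, 108, 176), (65, 108, 173), (62, 104, 169), (67, 107, 171), (74, 117, 180), (101, 153, 216), (104, 157, 220), (94, 142, 201), (62, 91, 138), (53, 83, 133), (64, 102, 168), (62, 100, 167)]
[0.63641599 0.64034435 0.64425042 0.6481344 ]
```

```bash
python3 -m pendant '[[[0,0,0,0.016,0,0,1],[0,0,0,0,0,0,1],[0,0,0,0,0.05,-0.1,1],[0,0,0,0,0.08,-0.1,1],[0,0,0,0,0.08,-0.034,1],[0,0,0,0,0.06,-0.018,1],[0,0,0,0,0.04,0,1],[0,0,0,0,0.02,0,1],[0,0,0,0,0.01,0,1],[0,0,0,0,0.01,0,1],[0,0,0,0,0.01,0,1],[0,0,0,0,0.01,0,1],[0,0,0,0,0.01,0,1],[0,0,0,0,0,0,1]]]'
```

```text
time: 33.67
tool_pos: [0.5717, -0.0476, -0.0065]
tool_rot: [0.001, 1.0, -0.002, 0.0]
contact_force: [1.0, -5.1, 0.5]
gripper_width: 0.999
```

```bash
python3 -m pendant '[[[0,0,0,0,0.006,0,1],[0,0,0,0,0.006,0,1],[0,0,0,0,0.006,0,1],[0,0,0,0,0,0,1]]]'
```

```text
time: 34.17
tool_pos: [0.5717, -0.043, -0.0065]
tool_rot: [0.001, 1.0, -0.002, 0.0]
contact_force: [-0.7, -5.0, -0.2]
gripper_width: 0.998
```

Contact and sliding; about 5 mm of gap should remain.

```bash
python3 -m pendant '[[[0,0,0,0,0.006,0,1],[0,0,0,0,0.006,0,1],[0,0,0,0,0.005,0,1],[0,0,0,0,0,0,1]]]'; python3 -m pendant '[[[0,0,0,0,0.004,0,1],[0,0,0,0,0,0,1]]]'
```

```text
time: 34.67
tool_pos: [0.5717, -0.0388, -0.0065]
tool_rot: [0.001, 1.0, -0.002, 0.0]
contact_force: [1.1, -5.3, -0.3]
gripper_width: 1.001
time: 34.92
tool_pos: [0.5717, -0.0379, -0.0065]
tool_rot: [0.001, 1.0, -0.002, 0.0]
contact_force: [-0.4, -5.5, 1.0]
gripper_width: 0.996
```

```bash
python3 -m pendant '[[[0,0,0,0,0.004,0,1],[0,0,0,0,0,0,1]]]'; python3 -m pendant '[[[0,0,0,0,0.004,0,1],[0,0,0,0,0,0,1]]]'
```

```text
time: 35.17
tool_pos: [0.5717, -0.0377, -0.0064]
tool_rot: [0.002, 1.0, -0.002, 0.0]
contact_force: [-0.5, -8.4, -0.4]
gripper_width: 0.999
time: 35.42
tool_pos: [0.5718, -0.0375, -0.0064]
tool_rot: [0.003, 1.0, -0.002, 0.0]
contact_force: [-0.3, -12.1, 0.2]
gripper_width: 1.003
```

```bash
python3 -m pendant '[[[0,0,0,0,0.004,0,1],[0,0,0,0,0.004,0,1],[0,0,0,0,0,0,1]]]'; python3 - <<'E'
from fit import *
f=imaging.grab_frame("top")
for r in (162,170,178,186,194,202,208): 
    d=f["frame"][r,236:256].astype(int);print(r,(d[:,2]-d[:,0]).tolist())
E
```

```text
time: 35.8
tool_pos: [0.5718, -0.0373, -0.0063]
tool_rot: [0.004, 1.0, -0.002, 0.0]
contact_force: [-0.4, -17.8, -0.6]
gripper_width: 0.998
162 [108, 86, 83, 84, 86, 84, 84, 81, 70, 40, 8, 2, 3, 6, 2, 5, 3, 7, 6, 2]
170 [97, 85, 82, 85, 84, 79, 77, 77, 67, 36, 11, 1, 2, 3, 3, 6, 1, 4, 9, 4]
178 [90, 82, 76, 77, 83, 78, 75, 75, 61, 28, 4, 2, 2, 4, 5, 7, 8, 3, 4, 6]
186 [85, 76, 79, 79, 77, 79, 77, 79, 69, 36, 8, 1, 2, 6, 8, 6, 3, 7, 4, 6]
194 [84, 75, 76, 76, 78, 76, 74, 70, 49, 19, 2, 1, 6, 2, 2, 1, 2, 4, 4, 4]
202 [93, 72, 75, 76, 77, 74, 75, 69, 55, 23, 5, 8, 5, 4, 4, 4, 7, 5, 2, 3]
208 [86, 74, 75, 76, 77, 71, 70, 65, 45, 23, 6, 6, 3, 4, 2, 4, 3, 3, 1, 2]
```

```bash
python3 -m pendant '[[[0,0,0,0,-0.02,0,1],[0,0,0,0,-0.04,0,1],[0,0,0,0,-0.1,0.02,1],[0,0,0,0,-0.15,0.1,1],[0,0,0,0,-0.2,0.15,1],[0,0,0,-0.1,-0.2,0.2,1],[0,0,0,-0.15,-0.15,0.2,1],[0,0,0,-0.15,-0.1,0.1,1],[0,0,0,-0.15,-0.1,0,1],[0,0,0,0,0,0,1]]]'; python3 meas.py 0.073 pics/m13.png; python3 - <<'E'
from fit import *
f=imaging.grab_frame("top");g=imaging.grab_frame("scene")
for c in (248,252,258,264,276,290,300): d=f["frame"][152:165,c].astype(int);print(c,(d[:,2]-d[:,0]).tolist())
for c in (340,365,380,395,404,412,420): d=g["frame"][259:272,c].astype(int);print(c,(d[:,2]-d[:,0]).tolist(),d[:,0].tolist())
E
```

```text
time: 37.1
tool_pos: [0.4419, -0.2851, 0.1708]
tool_rot: [0.0, 1.0, -0.004, 0.0]
contact_force: [0.3, -0.6, 0.2]
gripper_width: 0.999
board front top at 0.118 x = 0.6495 slope deg 0.13 15 rms mm 0.14
board end   top at 0.57 y = 0.1726 slope deg -0.61 15 rms mm 0.4
board front scene top at 0.07 x = 0.6472 slope deg 1.03 14 rms mm 1.04
board front scene bot at 0.073 x = 0.6475 slope deg 0.75 15 rms mm 0.56
board end scene at 0.571 y = 0.172 slope deg 0.04 15 rms mm 0.28
cab front rim top at 0.274 x = 0.6458 slope deg 0.48 15 rms mm 0.22
cab foot scene at 0.273 x = 0.6444 slope deg 0.22 15 rms mm 0.5
cab side foot top at 0.564 y = 0.1745 slope deg -0.65 15 rms mm 0.41
248 [101, 106, 98, 100, 97, 92, 79, 56, 28, 7, 1, 5, 3]
252 [101, 102, 99, 98, 101, 95, 77, 55, 25, 7, 2, 3, 2]
258 [101, 102, 98, 99, 99, 94, 71, 47, 24, 10, 3, 4, 2]
264 [100, 98, 99, 97, 99, 91, 75, 46, 16, 4, 3, 2, 2]
276 [94, 97, 98, 97, 96, 94, 71, 42, 16, 0, -3, 2, 5]
290 [103, 104, 101, 107, 103, 97, 70, 36, 7, 0, -2, -2, -5]
300 [97, 101, 101, 104, 105, 98, 82, 42, 4, -1, -1, -3, -6]
340 [6, 7, 9, 10, 18, 74, 114, 122, 124, 127, 122, 121, 122] [116, 115, 102, 81, 73, 71, 73, 75, 78, 78, 78, 75, 72]
365 [11, 11, 13, 12, 13, 14, 35, 73, 111, 126, 120, 118, 118] [88, 87, 86, 87, 81, 77, 69, 63, 73, 79, 77, 74, 73]
380 [11, 12, 13, 12, 13, 14, 16, 45, 74, 109, 121, 121, 121] [88, 87, 88, 85, 81, 77, 77, 63, 61, 73, 81, 78, 79]
395 [15, 17, 15, 16, 14, 15, 15, 24, 51, 79, 117, 127, 123] [72, 72, 73, 73, 74, 74, 76, 73, 58, 60, 74, 77, 76]
404 [12, 14, 12, 13, 11, 14, 13, 16, 52, 77, 84, 117, 124] [88, 86, 89, 87, 88, 83, 78, 76, 58, 58, 60, 77, 76]
412 [111, 113, 114, 111, 110, 114, 114, 111, 74, 67, 82, 115, 121] [105, 106, 105, 107, 103, 104, 107, 107, 68, 55, 61, 76, 77]
420 [100, 100, 102, 98, 98, 101, 112, 113, 88, 65, 67, 98, 99] [66, 65, 64, 65, 68, 90, 104, 103, 80, 55, 50, 68, 67]
```

View pics/m13.png

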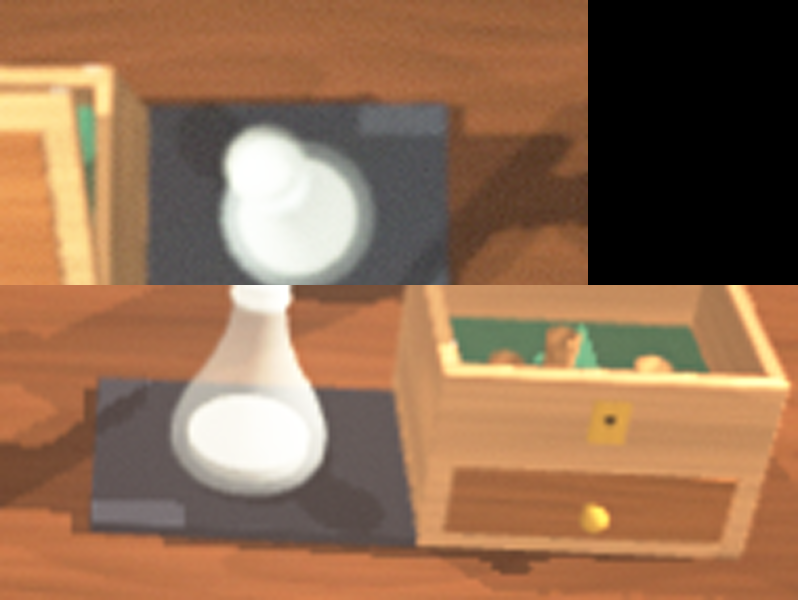

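```bash
python3 -c "
from plant import manip
print(manip.job_done())"
```

```text
the job is handed in; nothing more can be done
None
```

The board's end edge is against the side of the oak cabinet and its front edge is in line with the cabinet's front. The decanter is still standing near the middle of the board. I handed the job in at about 37 s of the 72 s, with the hand raised and away.

**Pushing:** I turned and slid the board with the fingers against its edges only. Single-finger pushes on the back and front edges set its turn and front line. Two-finger pushes on the far end carried it over and pressed it home, peaking at about 18 N when it seated.

**Last checks:**
- **End edge:** At all seven rows checked in the top view the picture goes straight from oak to slate, so I saw no gap.
- **Front edge:** In the scene view the board's front corner lines up with the cabinet's foot to about 1 mm. The top view puts the board 1–2 mm further forward, which is within the calibration.
- **Disagreement:** My automatic edge finder gave the board's front as 3–5 mm too far forward. It was locking onto a shadow line, so I went by the raw pixel profiles instead.
- **Other objects:** The hand's path stayed away from the tumblers and the jigger, and the lid looks unmoved in the last pictures. I did not measure the tumblers or jigger again at the end. The only contact forces I read were from pushing the board.

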